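# Gauge the gap of a model-gluing jig

### The job

Before a model wing is clamped in the gluing jig, check its gap: swing the red keeper lever well clear of the mouth between the two blue upright plates, draw the orange-handled steel taper gauge out of its wooden stand, and slide it straight down, blade tip first and lined up with the slot, between the plates until it drags snugly on both of them. Stop there without jamming it in, and finish while still gripping the gauge upright and motionless at that depth. Leave the paint jar, glue bottle and tape roll undisturbed.

Things in the scene. Friction and masses are not known exactly. Their poses are not given: they have to be found in the camera images.
- jig: gluing jig fixed to the bench: dark steel base 150 x 120 x 15 mm; origin at the centre of its underside, z up. The slot between the two blue plates runs along its x axis; the plates close on it from +y and -y. Beside the plates stand low spring blocks (45 mm high) at y = +-53 mm, and at x = +46 mm the lever's post, 84 mm high
- jig_mouth (a point): centre of the slot's mouth, 80 mm above the jig's underside, level with the plates' tops; axes as the jig. The slot's true middle is within 0.6 mm of it. The slot is 50 mm long (x); its gap (y) is 6.0 to 8.5 mm, set anew each time; lips flared 3.5 mm a side lead in over the top 6 mm. Its floor is 65 mm below the mouth
- plate_left: blue upright plate on the jig's +y side, 50 x 12 mm, top level with the mouth; axes as the jig; inner face at y = +3.6 mm in its own frame. The two plates are linked: they float sideways together (up to 4 mm, soft centring springs, 0.3 N per mm), so a gauge a little off centre carries them along, but their gap stays, giving only about 0.04 mm per newton
- plate_right: the same plate on the jig's -y side (inner face at y = -3.6 mm in its own frame), linked to the left one
- lever (a joint): angle of the red keeper lever about its upright hinge, rad: 0 = lying along the slot, over its mouth; grows as the black knob swings to the jig's +y side; stop at 1.6; clear of the mouth above 1.0. Light friction keeps it where it is left (about 1 N at the knob)
- lever_knob (a point): on the axis of the lever's upright black knob (16 mm in diameter, 36 mm tall, top 128 mm above the jig's underside), 112 mm above the jig's underside: the point to grip or push. The red arm below it is 16 mm wide, its top 94 mm above the jig's underside
- lever_hinge (a point): on the lever's upright hinge axis, at the knob point's height; the knob is 86 mm from it
- stand: wooden tool stand fixed to the bench, 75 x 95 x 70 mm high, origin at the centre of its underside, with a slot 28 mm (x) by 18 mm (y) through it in which the gauge hangs
- gauge: loose taper gauge, 0.07 to 0.14 kg, hanging upright by its guard in the stand; origin at the blade's tip, z up. Steel blade 22 mm wide (x), 62 mm long, its thickness (y) growing evenly from 3 mm at the tip to 13.3 mm at the guard; dark guard 40 x 34 x 5 mm at z = 62 to 67; orange handle 30 (x) by 22 mm (y), z = 67 to 107
- gauge_tip (a point): centre of the gauge's blade tip. Slid into the slot, the blade first touches both plates when the tip is 23 to 40 mm below the mouth (the plates grip it just under their lips, 6 mm below the mouth). Snug is a downward push of about 5 to 11 N; the push grows by 2 to 3 N per mm that the hand goes down, and each plate is pressed with about 1.1 N per newton of push
- gauge_grip (a point): point to grip in the orange handle, 92 mm above the tip, axes as the gauge; take it across its 22 mm (y)
- paint_jar: bystander: small paint jar with yellow cap, 36 mm across, 45 mm high, origin under its centre
- glue_bottle: bystander: glue bottle with green cap, 40 mm across, 75 mm high, origin under its centre
- tape_roll: bystander: yellow roll of tape, 70 mm across, 18 mm high, lying flat, origin under its centre
Mind the look-alikes: they are no part of the job. Of the things that look like the jig, the largest one is meant. Several things look just like the stand: the one meant starts farthest to the robot's right.

How it is judged:
On the way, in this order (a step that is already met when the one before it is completed fails the run):
1. the keeper lever is swung clear of the mouth (value of joint lever above 1 rad), for 0.2 s.
2. the gauge is gripped and drawn clear of the stand (z of gauge_tip in the frame of stand above 0.072 m and contact force between the fingers and gauge above 2 N), for 0.1 s.
At the end, for the whole second after the job is handed in: Lever past 1.0 rad. Fingers hold the gauge (over 2 N) still, upright and in line with the slot (0.12, 0.15 rad), tip 13 to 60 mm below the mouth and within 15 mm of its middle; it presses each plate with 2 to 18 N. Bystanders within 20 mm of their start (value of joint lever above 1 rad and contact force between the fingers and gauge above 2 N and z of gauge_tip in the frame of jig_mouth between -0.06 and -0.013 m and x of gauge_tip in the frame of jig_mouth between -0.015 and 0.015 m and angle between gauge's own z axis and vertical below 0.12 rad and angle between the x axis of gauge and the x axis of jig, either way round below 0.15 rad and linear speed of gauge below 0.01 m/s and distance of each of paint_jar, glue_bottle, tape_roll from where it was at the start of the episode below 0.02 m and contact force between gauge and plate_left between 2 and 18 N and contact force between gauge and plate_right between 2 and 18 N); the arm keeps its last pose, push and grip.
It fails at once if the gauge is jammed in hard (contact force between gauge and plate_left above 30 N or contact force between gauge and plate_right above 30 N).
It fails at once if a bystander is knocked away (distance of any of paint_jar, glue_bottle, tape_roll from where it was at the start of the episode above 0.03 m).
It also fails if it takes over 64 s, if anything falls off the work surface, if the arm or the gripper's body presses on something with over 40 N, if the wrist force passes 120 N, or if a joint passes its speed limit or range.

### The arm

A 6-joint arm with a two-finger parallel gripper is mounted at the origin on the work surface. World frame = base frame: x ahead of the robot, y to its left, z up, the work surface at z = 0. Lengths are in m, angles in rad, forces in N, time in s.
With the tool pointing down it reaches from about 0.35 to 0.775 m from the base axis. Payload 7.3 kg.
Tool frame: the origin (TCP) lies midway between the tips of the shut fingers; the grasp point (between the pads) lies 19 mm behind it (grip_point_offset is the z of the grasp point in the tool frame, in m); z points along the fingers, y is the line along which they close (so a half turn about z gives the same grasp; the last joint's range is limited). The gripper opens to 92 mm and grips with 3 to 60 N. Pads are 19 mm wide; open, the fingers measure 130 mm over their backs; the gripper's body (75 mm by 190 mm) begins 47 mm behind the grasp point.
Start: joints at [1.191, 0.342, 1.524, -0, 1.275, -0.146], TCP at [0.122, 0.511, 0.227] pointing down, gripper open.
Joint ranges: [-2.53, 2.53], [-0.77, 2.02], [0.04, 2.7], [-1, 4.14], [0.28, 2.66], [-3.11, 3.11]. Speed limits (rad/s): [2.57, 2.57, 3.14, 3.14, 3.14, 3.14].

### API

Orientations are given as [roll, pitch, yaw] about the fixed x, y, z axes, in that order (R = Rz(yaw) Ry(pitch) Rx(roll)).
In Python, from bench import * gives the robot as it stands. The module is installed in compiled form; this text tells all that it offers.
- The arm moves only by the tool move_arm, never from a script. Its arguments are lists of equal length, an entry for each row: "travel": the shift along the tool's x, y, z in mm, a list of three; "turn": the turn, a rotation vector about the tool's x, y, z in rad, a list of three; "gripper": the opening, from -1 (shut) to 1 (fully open). In form: {"travel": [[tx, ty, tz], ...], "turn": [[ax, ay, az], ...], "gripper": [gripper, ...]}. A call has 1 to 20 rows; each row shifts and turns the commanded pose from where the row before left it, along the tool's axes as they then stand; what a row does not reach is not made up. A row lasts 1/10 s, in which the tool goes at most 50 mm and 8.59 degrees, less where a joint would pass 70% of its speed; a pose out of reach is approached as far as the arm can. A call with a gripper value outside its range is refused whole. The fingers move at their own pace and stop on an object; "force" is the grip in N (left out, the last holds). Time passes only in rows, so rows that do not move let the fingers close. It gives the time, the measured TCP pose, the force, the opening and the grip force at its end, in the units of the state.
- read_state(): the state, without advancing time (a new reading comes with each control period).
- capture(name): name is "side" or "top"; returns a dict with "img" (480x640x3 uint8, blue, green, red), "range_z" (480x640 float32, m along the optical axis (not along the pixel's ray), 0 where there is no reading), "fov_y" (degrees; the focal length in pixels is half the picture's height over the tangent of half this angle, whatever the lens; pixels are square), "cx", "cy" (the principal point, pixels), "cam_to_world" (4x4, takes a point from camera to world coordinates). Camera axes: x right, y up, looking along -z (the intrinsics and any distortion apply to the point x, -y, -z); pixel columns grow to the right and rows downward; lengths in m; the calibration is good to about 2 mm. A picture is of the moment at which its call begins.
- hand_in(): hands the job in; it is judged then, once.
The state is a dict: "clock": time; "qpos": joint angles; "qd": joint speeds; "joint_efforts": joint torques, N m; "tool_pos": TCP position; "eef_rot": TCP orientation; "force": force on the tool from outside, world axes, zero at the start; "moment": the same for the moment, N m; "grip_width": opening from 0.0 (shut) to 1.0 (fully open); "gripper_force": force on a finger pad.
Only numpy, scipy, OpenCV 4.12 (cv2) and the standard library are available. Lean on these libraries where they do the work, as an engineer would, in place of code of your own. Each camera call takes 0.05 s, during which the arm holds its last target. There are 200 camera calls.

## Working session

There is one attempt and no reset: what is moved stays moved. The work goes in short steps, Python scripts to look and compute and a tool call to move; the robot and the scene stay as the last step left them, time stands still between calls to the robot, and variables do not carry over. Pictures are saved under pics/ and viewed, at most 10 in all, crops included, and the job is handed in when it is done.

Besides the shell and the picture viewer there is one more tool, called after "Request:" as name(argument=value, ...) on one line, values as JSON. move_arm: Moves the arm, as the interface text tells. Its arguments: {"type":"object","properties":{"travel":{"type":"array","items":{"type":"array","items":{"type":"number"}}},"turn":{"type":"array","items":{"type":"array","items":{"type":"number"}}},"gripper":{"type":"array","items":{"type":"number"}},"force":{"type":"number"}},"required":["travel","turn","gripper"]}

```bash
mkdir -p pics; cat > h.py <<'E'
from bench import *
import numpy as np, cv2
def grab(n):
    c=capture(n); np.savez(f'{n}.npz',**c); return c
def load(n):
    return dict(np.load(f'{n}.npz',allow_pickle=True))
def f_(c): return 240/np.tan(np.radians(float(c['fov_y']))/2)
def pts(c):
    f=f_(c); v,u=np.mgrid[0:480,0:640]; z=c['range_z']
    p=np.stack([(u-c['cx'])/f*z,-(v-c['cy'])/f*z,-z,np.ones_like(z)],-1)
    return (p@c['cam_to_world'].T)[...,:3]
def ray(c,u,v,h):
    f=f_(c);T=c['cam_to_world'];d=T[:3,:3]@np.array([(u-c['cx'])/f,-(v-c['cy'])/f,-1]);o=T[:3,3]
    return o+d*(h-o[2])/d[2]
E
python3 - <<'E'
from h import *
for n in('top','side'):
    c=grab(n);cv2.imwrite(f'pics/{n}0.png',c['img']);print(n,{k:c[k] for k in c if k not in('img','range_z')},[k for k in c])
s=read_state();print(s)
E
```

```text
top {'fov_y': 46.25580758702672, 'cx': 320.5430604728852, 'cy': 242.33610474800108, 'cam_to_world': array([[ 0.01867388,  0.99598329, -0.08757037,  0.36007113],
       [-0.99931377,  0.02139483,  0.03023661, -0.10454652],
       [ 0.03198871,  0.08694564,  0.99569934,  1.24458013],
       [ 0.        ,  0.        ,  0.        ,  1.        ]])} ['img', 'range_z', 'fov_y', 'cx', 'cy', 'cam_to_world']
side {'fov_y': 50.38059863420888, 'cx': 311.4169200610057, 'cy': 234.16481760231136, 'cam_to_world': array([[-0.87670179,  0.36268621, -0.31599474,  0.17115071],
       [-0.48092089, -0.64659097,  0.59214459,  0.47114012],
       [ 0.01044333,  0.6711027 ,  0.74129084,  0.82387097],
       [ 0.        ,  0.        ,  0.        ,  1.        ]])} ['img', 'range_z', 'fov_y', 'cx', 'cy', 'cam_to_world']
{'clock': 0.1, 'qpos': array([ 1.19097746e+00,  3.42653916e-01,  1.52489873e+00, -6.16875309e-06,
        1.27537723e+00, -1.46006145e-01]), 'qd': array([ 3.62508877e-04, -5.62811365e-04, -2.39186700e-03, -1.27517071e-03,
        2.39067002e-05, -3.23504447e-04]), 'joint_efforts': array([ 2.76777711e-03, -4.32003665e+01, -2.44693476e+01,  7.19384383e-02,
        5.25365677e-02, -7.63111302e-06]), 'tool_pos': array([0.12149   , 0.51039408, 0.22612194]), 'eef_rot': array([-3.14026880e+00, -1.88713862e-04,  2.90778161e+00]), 'force': array([ 0.80257532,  0.537927  , -0.35966585]), 'moment': array([-0.02586436,  0.05791152,  0.00938275]), 'gripper_force': 0.0, 'grip_width': 0.9954624443471254}
```

View pics/top0.png

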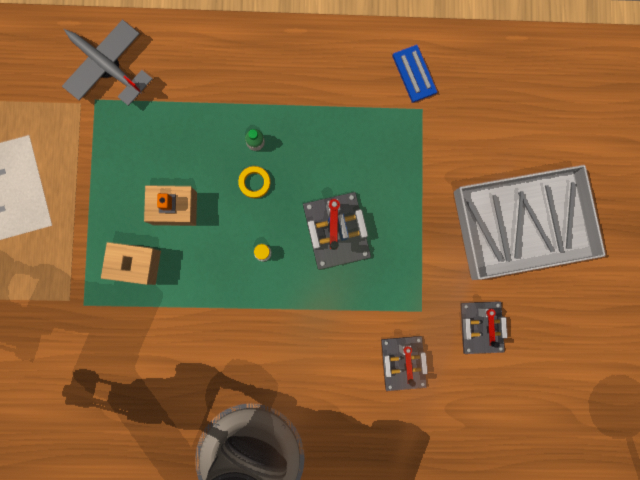

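View pics/side0.png

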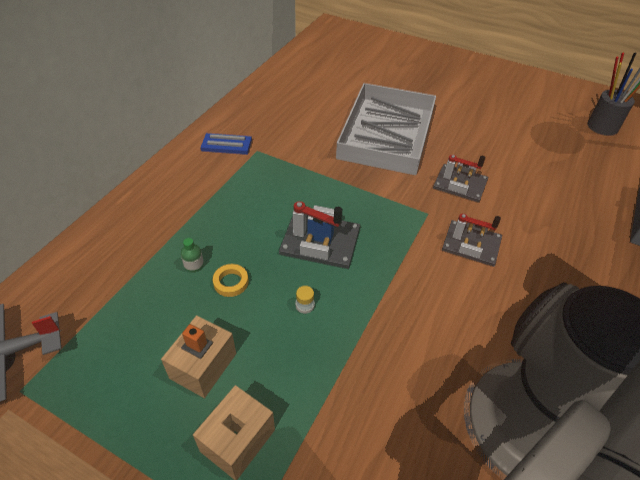

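Top view: the candidates for the jig are the large one at (338,230) and the small ones at (405,363) and (484,327), so I take the large one. The stand candidates are (171,203), which holds the orange gauge, and (130,265). The one farther right is (171,203). Jar (262,252), bottle (254,140), tape (255,182).

```bash
python3 - <<'E'
from h import *
for n in('top','side'):
    c=load(n);P=pts(c);hsv=cv2.cvtColor(c['img'],cv2.COLOR_BGR2HSV);H,S,V=cv2.split(hsv)
    x,y,z=P[...,0],P[...,1],P[...,2]
    print(n)
    box=(slice(180,280),slice(290,385)) if n=='top' else (slice(190,275),slice(270,370))
    sbox=(slice(175,230),slice(135,205)) if n=='top' else (slice(310,400),slice(155,240))
    def rep(name,m,b):
        M=np.zeros_like(m);M[b]=m[b]
        if M.sum()<4: print(name,M.sum());return
        q=P[M];r=cv2.minAreaRect(q[:,:2].astype(np.float32)*1000)
        print(name,M.sum(),'med',q.mean(0).round(4),'z',np.percentile(q[:,2],[5,50,95]).round(4),'rect',np.round(r[0],1),np.round(r[1],1),round(r[2],1))
    red=((H<5)|(H>174))&(S>150)&(V>60)
    rep('red',red,box); rep('redtop',red&(z>.088)&(z<.1),box)
    rep('blue',(H>105)&(H<125)&(S>120)&(V>40),box)
    rep('knob',(z>.112),box)
    rep('base',(z>.009)&(z<.021),box)
    rep('blocks45',(z>.040)&(z<.050),box)
    rep('plates',(z>.075)&(z<.086)&~red,box)
    rep('stand top',(z>.065)&(z<.0735),sbox)
    rep('guard',(z>.0736)&(z<.08),sbox)
    rep('handletop',(z>.105),sbox)
    rep('orange',(H>5)&(H<14)&(S>215)&(V>80),sbox)
    im=cv2.resize(c['img'][box],None,fx=4,fy=4,interpolation=cv2.INTER_CUBIC);im2=cv2.resize(c['img'][sbox],None,fx=4,fy=4,interpolation=cv2.INTER_CUBIC)
    h=max(im.shape[0],im2.shape[0]);k=np.zeros((h,im.shape[1]+im2.shape[1],3),np.uint8);k[:im.shape[0],:im.shape[1]]=im;k[:im2.shape[0],im.shape[1]:]=im2;cv2.imwrite(f'pics/{n}c.png',k)
E
```

```text
top
red 323 med [ 0.507  -0.1654  0.0978] z [0.0902 0.0946 0.0993] rect [ 457.8 -151.3] [ 37.7 213.3] 74.5
redtop 314 med [ 0.5064 -0.1656  0.0946] z [0.0904 0.0945 0.0988] rect [ 501. -167.] [101.1  20.8] 1.9
blue 2
knob 84 med [ 0.4183 -0.1424  0.5528] z [0.1236 0.1292 1.2446] rect [ 412.3 -134.7] [ 14.3 119.7] 53.2
base 2336 med [ 0.4905 -0.1773  0.0151] z [0.0112 0.0152 0.019 ] rect [ 492.6 -162.4] [150.1 149.7] 14.2
blocks45 387 med [ 0.4965 -0.1763  0.0447] z [0.041  0.0447 0.0484] rect [ 508.6 -173.5] [ 85.6 120.2] 14.1
plates 151 med [ 0.5032 -0.1797  0.0798] z [0.0762 0.0793 0.0847] rect [ 510.8 -168.9] [82.6 38.8] 14.8
stand top 1205 med [0.5371 0.1809 0.0702] z [0.0668 0.0703 0.0731] rect [538.  182.5] [75.7 96.2] 0.5
guard 198 med [0.5356 0.1799 0.0752] z [0.0737 0.0748 0.0783] rect [537.4 181.5] [74.  94.4] 1.4
handletop 201 med [0.5216 0.1555 0.2155] z [0.108  0.1153 1.2446] rect [460.6  42.2] [354.2  33.9] 61.1
orange 49 med [0.5331 0.1752 0.1113] z [0.1038 0.1116 0.1178] rect [536.2 180.1] [18.8 26.7] 87.4
side
red 306 med [ 0.5037 -0.1635  0.0942] z [0.0905 0.0942 0.
[... 283 characters left out ...]
43 ] z [0.1146 0.1275 0.8239] rect [311.3 147.6] [ 14.2 705. ] 24.6
base 1685 med [ 0.4789 -0.1664  0.0153] z [0.0119 0.0154 0.0186] rect [ 495.8 -176.1] [150.3 122. ] 14.4
blocks45 416 med [ 0.4965 -0.1592  0.0448] z [0.041  0.0449 0.0486] rect [ 510.5 -170.1] [ 83.  124.6] 19.4
plates 126 med [ 0.5135 -0.1647  0.0801] z [0.0756 0.0796 0.0852] rect [ 511.7 -169.8] [81.  39.2] 13.1
stand top 1924 med [0.5259 0.1893 0.0703] z [0.0679 0.0703 0.0725] rect [500.2 183.4] [ 99.4 154.7] 87.1
guard 201 med [0.5268 0.1875 0.0755] z [0.0737 0.0753 0.0786] rect [493.3 186.2] [ 68.5 145.5] 74.3
handletop 303 med [0.5051 0.207  0.1723] z [0.1065 0.1147 0.8239] rect [356. 315.] [ 32.6 482.9] 53.7
orange 0
```

View pics/topc.png

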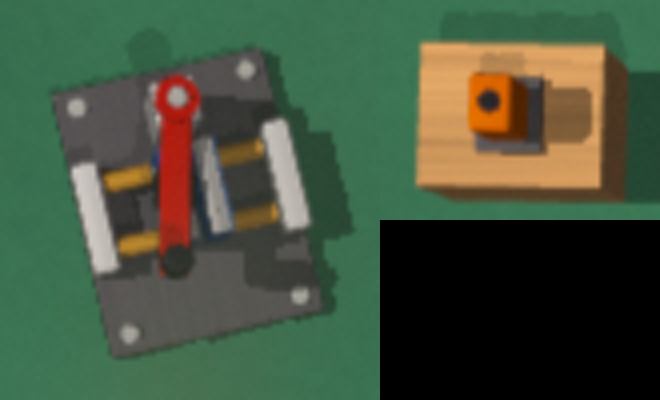

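The crop confirms the choice: the large jig with the red lever, hinge at crop (177,97), knob at (177,258). The gauge sits in its stand with the handle's long side along world x. Next I refine the numbers.

```bash
python3 - <<'E'
from h import *
sc=[(77,107),(246,69),(300,296),(130,334)]
c=load('top');P=pts(c)
q=np.array([ray(c,290+(a+.5)/4-.5,180+(b+.5)/4-.5,.016)[:2] for a,b in sc]);print('screws',q.round(4).tolist(),'ctr',q.mean(0).round(4))
for a,b in((0,3),(1,2)):print('yaw',np.degrees(np.arctan2(*(q[a]-q[b])[::-1])))
d=q[1]-q[0];print('yaw2',np.degrees(np.arctan2(*d[::-1]))+90, [np.linalg.norm(q[0]-q[3]),np.linalg.norm(d)])
print('hinge',ray(c,290+177.5/4-.5,180+97.5/4-.5,.098),'knob ray',ray(c,290+177.5/4-.5,180+258/4-.5,.128))
print('hole',ray(c,135+(488-380+.5)/4-.5,175+(100.5)/4-.5,.115))
for n in('top','side'):
    c=load(n);P=pts(c);z=P[...,2];V=c['img'].max(-1)
    print(n)
    def rep(name,m):
        p=P[m];
        if len(p)<4: print(name,len(p));return
        r=cv2.minAreaRect(p[:,:2].astype(np.float32)*1000);print(name,len(p),p.mean(0).round(4),p[:,:2].min(0).round(4),p[:,:2].max(0).round(4),np.round(r[0],1),np.round(r[1],1),round(r[2],1))
    near=lambda x,y,r:(np.hypot(P[...,0]-x,P[...,1]-y)<r)
    rep('knobtop',near(.455,-.167,.03)&(z>.123)&(z<.135))
    rep('handletop',near(.535,.18,.04)&(z>.104)&(z<.125))
    rep('handle all',near(.535,.18,.04)&(z>.084)&(z<.125))
    rep('redtop',near(.5,-.167,.07)&(z>.088)&(z<.1)&(c['img'][...,2]>2*c['img'][...,1].astype(int))&(V>60))
    m=near(.495,-.17,.11)&(z>.011)&(z<.019);m=cv2.morphologyEx(m.astype(np.uint8),cv2.MORPH_OPEN,np.ones((3,3)))>0
    rep('base',m)
    m=near(.535,.18,.08)&(z>.066)&(z<.0735);m=cv2.morphologyEx(m.astype(np.uint8),cv2.MORPH_OPEN,np.ones((3,3)))>0
    rep('stand',m)
    rep('jar',near(.43,-.01,.06)&(z>.04)&(z<.05));rep('tape',near(.55,.0,.06)&(z>.014)&(z<.022))
    rep('bottle',near(.64,.0,.05)&(z>.06)&(z<.08))
E
```

```text
screws [[0.5472, -0.1146], [0.5707, -0.2077], [0.4453, -0.2392], [0.4225, -0.1462]] ctr [ 0.4964 -0.1769]
yaw 14.204348695408559
yaw 14.09891973765531
yaw2 14.130624659234769 [np.float64(0.12862094023858517), np.float64(0.0960309617699321)]
hinge [ 0.54114365 -0.16539115  0.098     ] knob ray [ 0.45551044 -0.1651436   0.128     ]
hole [0.53887089 0.18291504 0.115     ]
top
knobtop 49 [ 0.4544 -0.1661  0.1277] [ 0.4474 -0.1737] [ 0.4619 -0.1592] [ 454.6 -166.4] [14.1 14.1] 48.2
handletop 185 [0.5373 0.1812 0.1142] [0.5227 0.1702] [0.553  0.1945] [538.  182.2] [30.2 24.2] 0.8
handle all 227 [0.5367 0.1798 0.1106] [0.5226 0.1702] [0.553  0.1945] [537.8 182.5] [24.3 30.3] 89.4
redtop 324 [ 0.5059 -0.1654  0.0946] [ 0.4502 -0.1762] [ 0.5514 -0.1553] [ 500.9 -166.6] [101.1  20.8] 1.2
base 1688 [ 0.4879 -0.1772  0.0151] [ 0.4117 -0.2516] [ 0.5803 -0.1037] [ 496.  -176.4] [150.  119.9] 13.9
stand 891 [0.5367 0.1783 0.0702] [0.5003 0.1343] [0.576  0.2309] [538.1 182.2] [75.  95.2] 1.8
jar 186 [ 0.4433 -0.0147  0.0453] [ 0.4272 -0.0313] [0.4594 0.0008] [443.2 -14.3] [32.  31.6] 46.1
tape 230 [
[... 400 characters left out ...]
le all 422 [0.5336 0.1848 0.1072] [0.5213 0.1707] [0.5521 0.1932] [536.7 181.9] [30.7 22.4] 0.7
redtop 314 [ 0.5032 -0.1636  0.0941] [ 0.4488 -0.1789] [ 0.551 -0.153] [ 500.1 -168.1] [101.6  25.8] 3.0
base 1434 [ 0.4766 -0.1693  0.0153] [ 0.4096 -0.2514] [ 0.5742 -0.1019] [ 495.8 -176.1] [150.1 122. ] 14.4
stand 1736 [0.5328 0.1868 0.0703] [0.4992 0.133 ] [0.5761 0.2297] [537.6 181.4] [96.8 76.7] 89.8
jar 223 [ 0.4424 -0.0144  0.0449] [ 0.4264 -0.0331] [0.4594 0.0016] [443.2 -15.4] [32.8 32.8] 55.6
tape 284 [0.5818 0.0071 0.018 ] [ 0.5646 -0.0273] [0.6075 0.0418] [584.3   5.6] [38.8 69. ] 9.7
bottle 57 [0.6842 0.01   0.0712] [6.793e-01 5.000e-04] [0.6891 0.0182] [684.    8.9] [ 9.5 17.9] 8.5
```

Request:
move_arm(travel=[[0, 0, 0], [0, 0, 0], [-37.3, -26.3, 0], [-37.3, -26.3, 0], [-37.3, -26.3, 0], [-37.3, -26.3, 0], [-37.3, -26.3, 0], [-37.3, -26.3, 0], [-37.3, -26.3, 0], [-37.3, -26.3, 0], [-3.1, -42.4, 0], [-3.1, -42.4, 0], [-3.1, -42.4, 0], [-3.1, -42.4, 0], [-3.1, -42.4, 0], [-3.1, -42.4, 0], [-3.1, -42.4, 0], [-3.1, -42.4, 0], [-3.1, -42.4, 0], [-3.1, -42.4, 0]], turn=[[0, 0, -0.117], [0, 0, -0.117], [0, 0, 0], [0, 0, 0], [0, 0, 0], [0, 0, 0], [0, 0, 0], [0, 0, 0], [0, 0, 0], [0, 0, 0], [0, 0, 0], [0, 0, 0], [0, 0, 0], [0, 0, 0], [0, 0, 0], [0, 0, 0], [0, 0, 0], [0, 0, 0], [0, 0, 0], [0, 0, 0]], gripper=[0, 0, 0, 0, 0, 0, 0, 0, 0, 0, 0, 0, 0, 0, 0, 0, 0, 0, 0, 0], force=8)

```text
clock: 2.1
tool_pos: [0.4508, -0.1253, 0.2265]
eef_rot: [3.141, -0.0, -3.142]
force: [0.4, -0.1, -0.0]
grip_width: 0.498
gripper_force: 0.0
```

Request:
move_arm(travel=[[0, 0, 0], [0, 0, 0]], turn=[[0, 0, 0], [0, 0, 0]], gripper=[0, 0])

```text
clock: 2.3
tool_pos: [0.4507, -0.1241, 0.2262]
eef_rot: [3.141, -0.001, 3.139]
force: [-0.6, 1.0, -0.6]
grip_width: 0.5
gripper_force: 0.0
```

Request:
move_arm(travel=[[-3.8, -41.9, 0], [0, 0, 35], [0, 0, 35], [0, 0, 35], [0, 0, 20], [0, 0, 0], [0, 0, 0], [0, 0, 0], [0, 0, 0], [0, 0, 0]], turn=[[0, 0, 0], [0, 0, 0], [0, 0, 0], [0, 0, 0], [0, 0, 0], [0, 0, 0], [0, 0, 0], [0, 0, 0], [0, 0, 0], [0, 0, 0]], gripper=[0, 0, 0, 0, 0, 0, -1, -1, -1, -1])

```text
clock: 3.3
tool_pos: [0.4554, -0.1656, 0.1027]
eef_rot: [-3.141, 0.002, -3.141]
force: [0.6, -0.4, 1.1]
grip_width: 0.201
gripper_force: 0.6
```

Request:
move_arm(travel=[[0, 0, 0], [0, 0, 0], [-0.4, 8.6, 0], [-0.4, 8.6, 0], [-0.4, 8.6, 0], [-0.4, 8.6, 0], [-0.4, 8.6, 0], [-0.4, 8.6, 0], [-0.4, 8.6, 0], [-0.4, 8.6, 0], [-0.4, 8.6, 0], [-0.4, 8.6, 0], [-0.4, 8.6, 0], [-0.4, 8.6, 0], [0, 0, 0], [0, 0, 0]], turn=[[0, 0, 0], [0, 0, 0], [0, 0, 0.1], [0, 0, 0.1], [0, 0, 0.1], [0, 0, 0.1], [0, 0, 0.1], [0, 0, 0.1], [0, 0, 0.1], [0, 0, 0.1], [0, 0, 0.1], [0, 0, 0.1], [0, 0, 0.1], [0, 0, 0.1], [0, 0, 0], [0, 0, 0]], gripper=[-1, -1, -1, -1, -1, -1, -1, -1, -1, -1, -1, -1, -1, -1, -1, -1])

```text
clock: 4.9
tool_pos: [0.5114, -0.0868, 0.1025]
eef_rot: [3.139, 0.004, 1.942]
force: [2.8, -6.4, 1.8]
grip_width: 0.17
gripper_force: 8.0
```

Request:
move_arm(travel=[[0, 0, 0], [0, 0, 0], [0, 0, 0], [0, 0, -35], [0, 0, -35], [0, 0, -30], [0, 0, 0], [0, 0, 0], [0, 0, 0], [0, 0, 0], [0, 0, 0], [0, 0, 0], [0, 0, 0], [0, 0, 0]], turn=[[0, 0, 0], [0, 0, 0], [0, 0, 0], [0, 0, 0], [0, 0, -0.12], [0, 0, -0.12], [0, 0, -0.12], [0, 0, -0.12], [0, 0, -0.12], [0, 0, -0.12], [0, 0, -0.12], [0, 0, -0.12], [0, 0, -0.12], [0, 0, -0.12]], gripper=[0, 0, 0, 0, 0, 0, 0, 0, 0, 0, 0, 0, 0, 0])

```text
clock: 6.3
tool_pos: [0.5093, -0.0847, 0.2015]
eef_rot: [3.141, -0.001, -3.136]
force: [-0.4, -0.0, -0.2]
grip_width: 0.502
gripper_force: 0.0
```

Request:
move_arm(travel=[[-3.7, 38.4, 0], [-3.7, 38.4, 0], [-3.7, 38.4, 0], [-3.7, 38.4, 0], [-3.7, 38.4, 0], [-3.7, 38.4, 0], [-3.7, 38.4, 0], [0, 0, 0], [0, 0, 0]], turn=[[0, 0, 0], [0, 0, 0], [0, 0, 0], [0, 0, 0], [0, 0, 0], [0, 0, 0], [0, 0, 0], [0, 0, 0], [0, 0, 0]], gripper=[0, 0, 0, 0, 0, 0, 0, 0, 0])

```text
clock: 7.2
tool_pos: [0.5349, 0.1844, 0.2013]
eef_rot: [-3.141, -0.001, -3.139]
force: [-0.0, -0.6, -0.8]
grip_width: 0.506
gripper_force: 0.0
```

```bash
python3 - <<'E'
from h import *
for n in('top','side'):
    c=grab(n);P=pts(c);z=P[...,2];V=c['img'].max(-1)
    near=lambda x,y,r:(np.hypot(P[...,0]-x,P[...,1]-y)<r)
    for name,m in(('knob',near(.511,-.087,.03)&(z>.123)&(z<.135)),('plates',near(.496,-.1765,.04)&(z>.077)&(z<.083)),('handle',near(.535,.18,.03)&(z>.084)&(z<.12))):
        p=P[m]
        if len(p)<4: print(n,name,len(p));continue
        r=cv2.minAreaRect(p[:,:2].astype(np.float32)*1000);print(n,name,len(p),p.mean(0).round(4),np.round(r[0],1),np.round(r[1],1),round(r[2],1))
    if n=='top': cv2.imwrite('pics/jig1.png',cv2.resize(c['img'][175:285,285:395],None,fx=5,fy=5,interpolation=cv2.INTER_CUBIC))
E
```

```text
top knob 47 [ 0.5113 -0.0846  0.1277] [511.2 -84.3] [14.6 12.1] 1.3
top plates 169 [ 0.4981 -0.1757  0.0796] [ 501.3 -174.7] [61.5 28.5] 13.3
top handle 30 [0.5248 0.1771 0.0996] [524.1 178.5] [ 7. 20.] 26.2
side knob 56 [ 0.5107 -0.0839  0.1276] [511.1 -84.1] [14.7 16.1] 0.4
side plates 168 [ 0.4978 -0.1751  0.0794] [ 500.6 -175.9] [62.8 31.2] 10.2
side handle 424 [0.5335 0.1848 0.1073] [536.8 182. ] [22.6 30.9] 89.1
```

View pics/jig1.png

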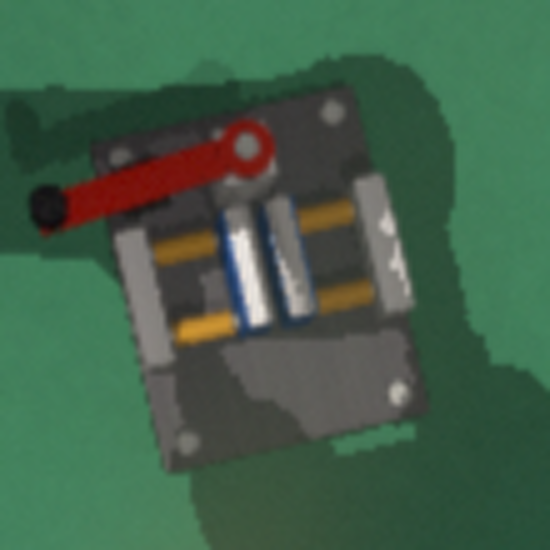

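Lever now lies to the +y side (knob at crop (48,207)) and the slot is open, mid at about (267,265). Next, the gauge.

Request:
move_arm(travel=[[-2, -2.4, 0], [0, 0, 35], [0, 0, 35], [0, 0, 30], [0, 0, 20], [0, 0, 0], [0, 0, 0], [0, 0, 0], [0, 0, 0], [0, 0, 0], [0, 0, 0], [0, 0, 0]], turn=[[0, 0, 0], [0, 0, 0], [0, 0, 0], [0, 0, 0], [0, 0, 0], [0, 0, 0], [0, 0, 0], [0, 0, 0], [0, 0, 0], [0, 0, 0], [0, 0, 0], [0, 0, 0]], gripper=[0, 0, 0, 0, 0, 0, -1, -1, -1, -1, -1, -1], force=40)

```text
clock: 8.5
tool_pos: [0.5381, 0.1815, 0.083]
eef_rot: [3.141, 0.002, -3.141]
force: [-0.9, -0.5, 6.5]
grip_width: 0.24
gripper_force: 40.0
```

```bash
python3 - <<'E'
from h import *
c=load('top')
print(ray(c,285+(267.5)/5-.5,175+(265.5)/5-.5,.08))
a=np.radians(14.15);print(np.array([.496,-.1765]))
E
```

```text
[ 0.49416343 -0.17580089  0.08      ]
[ 0.496  -0.1765]
```

Request:
move_arm(travel=[[0, 0, -15], [0, 0, -30], [0, 0, -35], [0, 0, -35], [0, 0, -35], [4.7, -39.8, 0], [4.7, -39.8, 0], [4.7, -39.8, 0], [4.7, -39.8, 0], [4.7, -39.8, 0], [4.7, -39.8, 0], [4.7, -39.8, 0], [4.7, -39.8, 0], [4.7, -39.8, 0], [0, 0, 0], [0, 0, 0], [0, 0, 0], [0, 0, 0], [0, 0, 0]], turn=[[0, 0, 0], [0, 0, 0], [0, 0, 0], [0, 0, 0], [0, 0, 0], [0, 0, 0], [0, 0, 0], [0, 0, 0], [0, 0, 0], [0, 0, 0], [0, 0, 0], [0, 0, 0], [0, 0, 0], [0, 0, 0], [0, 0, -0.12], [0, 0, -0.127], [0, 0, 0], [0, 0, 0], [0, 0, 0]], gripper=[-1, -1, -1, -1, -1, -1, -1, -1, -1, -1, -1, -1, -1, -1, -1, -1, -1, -1, -1])

```text
clock: 10.4
tool_pos: [0.4952, -0.1764, 0.2317]
eef_rot: [3.141, 0.0, -2.896]
force: [-0.8, -0.0, -0.2]
grip_width: 0.235
gripper_force: 40.0
```

```bash
python3 - <<'E'
from h import *
c=grab('side');P=pts(c);z=P[...,2]
s=read_state();t=s['tool_pos'];print(t,s['eef_rot'],s['force'])
near=np.hypot(P[...,0]-t[0],P[...,1]-t[1])<.05
for a in np.arange(.14,.26,.006):
    m=near&(z>a)&(z<a+.006);p=P[m]
    if len(p):print(round(a,3),len(p),p.mean(0).round(4),c['img'][m].mean(0).round(0))
f=f_(c);T=np.linalg.inv(c['cam_to_world']);q=T@np.append(t,1);u=int(f*q[0]/-q[2]+c['cx']);v=int(-f*q[1]/-q[2]+c['cy']);print(u,v)
cv2.imwrite('pics/side2.png',cv2.resize(c['img'][max(0,v-70):v+110,u-100:u+100],None,fx=3,fy=3))
E
```

```text
[ 0.49524208 -0.176455    0.23173852] [ 3.14153611e+00  6.32654368e-05 -2.89561824e+00] [ 0.31369479 -0.26927632 -1.11465248]
0.152 6 [ 0.4949 -0.1764  0.1571] [ 92. 104.  90.]
0.158 23 [ 0.4931 -0.1758  0.1613] [ 94. 102.  98.]
0.164 23 [ 0.4946 -0.1748  0.1671] [ 95. 101. 101.]
0.17 26 [ 0.4936 -0.1742  0.1725] [93. 98. 99.]
0.176 31 [ 0.494  -0.1738  0.1791] [70. 74. 75.]
0.182 23 [ 0.493  -0.1737  0.1851] [66. 70. 71.]
0.188 24 [ 0.4933 -0.1728  0.1909] [66. 70. 71.]
0.194 30 [ 0.4929 -0.1731  0.1968] [66. 71. 75.]
0.2 29 [ 0.4931 -0.1715  0.2033] [65. 70. 72.]
0.206 19 [ 0.4923 -0.1712  0.2082] [64. 68. 70.]
0.218 73 [ 0.49   -0.165   0.2223] [47. 53. 61.]
0.224 85 [ 0.4899 -0.1673  0.2255] [43. 50. 60.]
0.23 9 [ 0.4842 -0.1659  0.233 ] [39. 58. 88.]
0.236 7 [ 0.4879 -0.1563  0.2399] [62. 73. 87.]
0.242 14 [ 0.489  -0.15    0.2459] [68. 78. 85.]
0.248 4 [ 0.4864 -0.1491  0.2487] [78. 87. 92.]
323 157
```

View pics/side2.png

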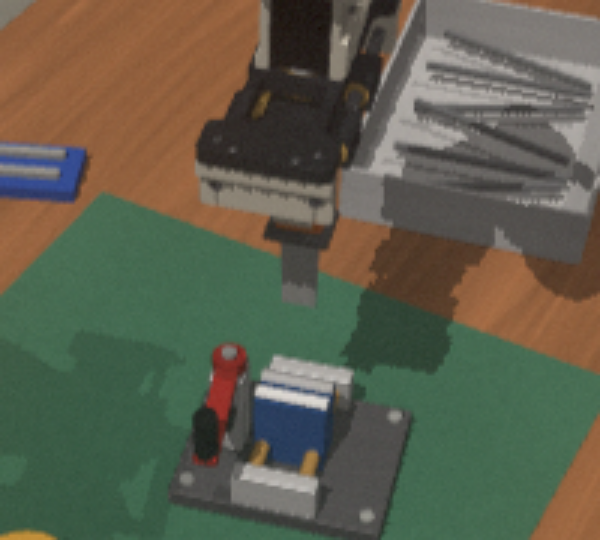

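Gauge hangs upright in the gripper (blade tip at crop (300,300)), directly over the slot. Tip z ≈ 0.157, matching TCP − 75 mm. Descending to just short of first touch.

Request:
move_arm(travel=[[0, 0, 30], [0, 0, 30], [0, 0, 15], [0, 0, 8], [0, 0, 6], [0, 0, 5], [0, 0, 0], [0, 0, 0], [0, 0, 0]], turn=[[0, 0, 0], [0, 0, 0], [0, 0, 0], [0, 0, 0], [0, 0, 0], [0, 0, 0], [0, 0, 0], [0, 0, 0], [0, 0, 0]], gripper=[-1, -1, -1, -1, -1, -1, -1, -1, -1])

```text
clock: 11.35
tool_pos: [0.4955, -0.177, 0.1383]
eef_rot: [-3.141, 0.001, -2.894]
force: [-0.8, 0.5, -0.6]
grip_width: 0.237
gripper_force: 40.0
```

Request:
move_arm(travel=[[0, 0, 1], [0, 0, 1], [0, 0, 0], [0, 0, 0]], turn=[[0, 0, 0], [0, 0, 0], [0, 0, 0], [0, 0, 0]], gripper=[-1, -1, -1, -1])

```text
clock: 11.75
tool_pos: [0.4952, -0.1768, 0.1357]
eef_rot: [3.142, 0.0, -2.894]
force: [0.2, -0.1, -0.5]
grip_width: 0.241
gripper_force: 40.0
```

Request:
move_arm(travel=[[0, 0, 1], [0, 0, 1], [0, 0, 0], [0, 0, 0]], turn=[[0, 0, 0], [0, 0, 0], [0, 0, 0], [0, 0, 0]], gripper=[-1, -1, -1, -1])

```text
clock: 12.15
tool_pos: [0.4952, -0.1768, 0.1336]
eef_rot: [3.141, -0.0, -2.894]
force: [0.2, 0.5, -1.2]
grip_width: 0.238
gripper_force: 40.0
```

Request:
move_arm(travel=[[0, 0, 1], [0, 0, 1], [0, 0, 0], [0, 0, 0]], turn=[[0, 0, 0], [0, 0, 0], [0, 0, 0], [0, 0, 0]], gripper=[-1, -1, -1, -1])

```text
clock: 12.55
tool_pos: [0.4952, -0.1768, 0.1316]
eef_rot: [3.141, -0.0, -2.894]
force: [-1.0, -0.5, -0.1]
grip_width: 0.239
gripper_force: 40.0
```

Request:
move_arm(travel=[[0, 0, 1], [0, 0, 1], [0, 0, 0], [0, 0, 0]], turn=[[0, 0, 0], [0, 0, 0], [0, 0, 0], [0, 0, 0]], gripper=[-1, -1, -1, -1])

```text
clock: 12.95
tool_pos: [0.4952, -0.1768, 0.1296]
eef_rot: [3.141, -0.0, -2.894]
force: [0.2, -0.1, -0.7]
grip_width: 0.236
gripper_force: 40.0
```

Request:
move_arm(travel=[[0, 0, 1], [0, 0, 1], [0, 0, 0], [0, 0, 0]], turn=[[0, 0, 0], [0, 0, 0], [0, 0, 0], [0, 0, 0]], gripper=[-1, -1, -1, -1])

```text
clock: 13.35
tool_pos: [0.4951, -0.1768, 0.1276]
eef_rot: [3.141, -0.0, -2.894]
force: [0.3, -0.9, -1.1]
grip_width: 0.237
gripper_force: 40.0
```

Request:
move_arm(travel=[[0, 0, 1], [0, 0, 1], [0, 0, 0], [0, 0, 0]], turn=[[0, 0, 0], [0, 0, 0], [0, 0, 0], [0, 0, 0]], gripper=[-1, -1, -1, -1])

```text
clock: 13.75
tool_pos: [0.4951, -0.1768, 0.1256]
eef_rot: [3.141, -0.0, -2.894]
force: [0.1, -1.2, -1.2]
grip_width: 0.239
gripper_force: 40.0
```

Request:
move_arm(travel=[[0, 0, 1], [0, 0, 1], [0, 0, 0], [0, 0, 0]], turn=[[0, 0, 0], [0, 0, 0], [0, 0, 0], [0, 0, 0]], gripper=[-1, -1, -1, -1])

```text
clock: 14.15
tool_pos: [0.4953, -0.1768, 0.1237]
eef_rot: [3.142, 0.0, -2.894]
force: [0.2, -0.6, -0.5]
grip_width: 0.237
gripper_force: 40.0
```

Request:
move_arm(travel=[[0, 0, 1], [0, 0, 1], [0, 0, 0], [0, 0, 0]], turn=[[0, 0, 0], [0, 0, 0], [0, 0, 0], [0, 0, 0]], gripper=[-1, -1, -1, -1])

```text
clock: 14.55
tool_pos: [0.4956, -0.1771, 0.1223]
eef_rot: [-3.141, 0.001, -2.894]
force: [-1.2, -0.1, 5.7]
grip_width: 0.24
gripper_force: 40.0
```

Request:
move_arm(travel=[[0, 0, 0], [0, 0, 0], [0, 0, 0]], turn=[[0, 0, 0], [0, 0, 0], [0, 0, 0]], gripper=[-1, -1, -1])

```text
clock: 14.85
tool_pos: [0.4955, -0.1771, 0.1223]
eef_rot: [-3.141, 0.001, -2.894]
force: [-0.4, -0.8, 6.0]
grip_width: 0.236
gripper_force: 40.0
```

Request:
move_arm(travel=[[0, 0, 0], [0, 0, 0]], turn=[[0, 0, 0], [0, 0, 0]], gripper=[-1, -1])

```text
clock: 15.05
tool_pos: [0.4955, -0.177, 0.1223]
eef_rot: [-3.141, 0.001, -2.894]
force: [-1.0, 0.3, 5.5]
grip_width: 0.236
gripper_force: 40.0
```

Steady push ≈ 6.5 N with the tip ≈ 33 mm below the mouth, inside the snug range. I check the bystanders and lever once more, then hand in.

```bash
python3 - <<'E'
from h import *
c=grab('side');P=pts(c);z=P[...,2]
near=lambda x,y,r:(np.hypot(P[...,0]-x,P[...,1]-y)<r)
R=[P[m].mean(0) for m in(near(.43,-.01,.06)&(z>.04)&(z<.05),near(.55,0,.06)&(z>.014)&(z<.022),near(.511,-.087,.03)&(z>.123)&(z<.135))]
print(np.round(R,4))
if abs(R[0]-[.4424,-.0144,.045]).max()<.008 and abs(R[1]-[.5818,.0071,.018]).max()<.008 and abs(R[2]-[.5107,-.0839,.1276]).max()<.01: print(hand_in())
E
```

```text
[[ 0.4424 -0.0143  0.045 ]
 [ 0.5819  0.0063  0.018 ]
 [ 0.511  -0.084   0.1274]]
the job is handed in; nothing more can be done
None
```

The job is handed in: the lever is swung clear to about 1.45 rad, and the gauge is held upright and still about 33 mm below the mouth with a steady push of about 6.5 N. The jar and tape had not moved in a final camera check. The bottle was not re-measured, but the arm passed well clear of it.

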